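# Square a glass block in the curing jig and hold it

## Task

Slide the amber guard of the jig fully open, then pick up the green glass block and stand it flat on the jig's bed with its long side along the rear fence. Press it into the corner so that it touches both yellow fences at once, and finish while still holding it pressed firmly there with the gripper: do not let go. Leave the guard open and do not disturb the blue and red blocks.

Things in the scene. Friction and masses are not known exactly. Their poses are not given: they have to be found in the camera images.
- jig: Dark steel jig, fixed to the table; its place and yaw differ each time. Bed 200 mm (x, from -100 to 100) by 340 mm (y, from -180 to 160), its flat top 12 mm above the table. Origin: on the table, 10 mm to +y of the bed's centre; x points to the rear (towards the rear fence), y towards the side fence, z up. Two aluminium tracks, 10 mm wide and 6 mm high, run along y on the bed at x = -86 and +86 mm.
- jig_corner (a point): The point on the top of the bed where the inner faces of the two fences would meet if extended; same axes as the jig. The block must come to lie on its -x, -y side. The fences themselves stop 15 mm (rear fence) and 10 mm (side fence) short of this point, leaving a relief gap.
- rear_fence: Rigid yellow bar fixed on the bed, 12 mm (x) by 105 mm (y) by 18 mm high. Its inner face looks to the jig's -x and lies in the plane of jig_corner. Origin: centre of its underside, 6 mm behind the inner face.
- side_fence: Rigid yellow bar fixed on the bed, 90 mm (x) by 12 mm (y) by 18 mm high. Its inner face looks to the jig's -y and lies in the plane of jig_corner. Origin: centre of its underside, 6 mm behind the inner face.
- guard (a joint): Sliding guard: an amber see-through hood (roof and two side walls, 176 mm in x, 160 mm in y, roof top 84 mm above the table, ends open) that covers the corner. 0 m is shut, 0.15 m is fully open at its stop; it opens along the jig's -y, starts at 0 to 0.05, needs about 2 N to slide and stays where it is left. At 0.15 its nearer edge is 110 mm from jig_corner along y.
- guard_handle (a point): Centre of the top of the guard's black upright fin handle, which stands on the middle of the roof: 14 mm thick (along the jig's y), 60 mm long (along the jig's x), 36 mm high, top 120 mm above the table. Same axes as the jig; moves with the guard.
- green_block: The block to be squared: dark green. Pressed down hard on the bed it drags when slid, which can be mistaken for a fence. Solid cast glass, 40 mm (its x) by 70 mm (its y) by 60 mm tall, about 0.4 kg, standing upright on the table. Origin: centre of its underside; z up.
- blue_block: Not to be moved: dark blue. Solid cast glass, 40 mm (its x) by 70 mm (its y) by 60 mm tall, about 0.4 kg, standing upright on the table. Origin: centre of its underside; z up.
- red_block: Not to be moved: dark red. Solid cast glass, 40 mm (its x) by 70 mm (its y) by 60 mm tall, about 0.4 kg, standing upright on the table. Origin: centre of its underside; z up.

How it is judged:
By the outcome, as a careful person would: the job done as asked, in the order asked, and still so for the second after the job is handed in, while the arm keeps its last pose, push and grip.
It also fails if it takes over 72 s, if anything falls off the work surface, if the arm or the gripper's body presses on something with over 40 N, if the wrist force passes 120 N, or if a joint passes its speed limit or range.

## Robot

A 7-joint arm with a two-finger parallel gripper is mounted at the origin on the work surface. World frame = base frame: x ahead of the robot, y to its left, z up, the work surface at z = 0. Lengths are in mm, angles in rad, forces in N, time in s.
With the tool pointing down it reaches from about 400 to 850 mm from the base axis. Payload 4.5 kg.
Tool frame: the origin (TCP) lies between the finger pads; the fingertips stand 11 mm ahead of it and the grasp point (between the pads) lies 8 mm behind it (r.finger_overhang is the distance from the TCP to the fingertips, in mm); z points along the fingers, y is the line along which they close (so a half turn about z gives the same grasp; the last joint's range is limited). The gripper opens to 85 mm and grips with 20 to 120 N. Pads are 22 mm wide; open, the fingers measure 114 mm over their backs; the gripper's body (76 mm by 85 mm) begins 54 mm behind the grasp point. The pads swing forward as they close: fully open they stand 13 mm farther back than shut.
Start: joints at [1.278, 0.689, -0.195, 1.565, 0.157, 0.902, -0.215], TCP at [200.663, -591.935, 242.317] pointing down, gripper open.
Joint ranges: [-3.01, 3.01], [-0.46, 2.08], [-1.47, 1.51], [0.13, 2.56], [-1, 4.14], [0.04, 2.09], [-2.66, 2.66]. Speed limits (rad/s): [2.57, 2.57, 3.14, 3.14, 3.14, 3.14, 3.14].

## Interface

Orientations are given as a unit quaternion [w, x, y, z].
In Python, from bench import readout, optics, r gives the robot as it stands.
- The arm moves only by the shell command python3 -m crank 'ROWS' [FORCE]. ROWS is JSON, a list of rows, each a list of 7 numbers: the shift along the tool's x, y, z in mm, then the turn, a rotation vector about the tool's x, y, z in degrees, then the closure in counts, from 0 (fully open) to 255 (shut). In form: [[dx, dy, dz, ax, ay, az, grip], ...]. A call has exactly 5 rows; each row shifts and turns the commanded pose from where the row before left it, along the tool's axes as they then stand; what a row does not reach is not made up. A row lasts 1/10 s, in which the tool goes at most 50 mm and 8.59 degrees, less where a joint would pass 70% of its speed; a pose out of reach is approached as far as the arm can. A call is refused whole if a number of a shift passes 50 or a number of a turn 8.59, either way. A call with a gripper value outside its range is refused whole. The fingers move at their own pace and stop on an object; FORCE is the grip in N (left out, the last holds). Time passes only in rows, so rows that do not move let the fingers close, or fill a call up. It gives the time, the measured TCP pose, the force, the opening and the grip force at its end, in the units of the state.
- readout.state(): the state, without advancing time (a new reading comes with each control period).
- optics.get_image(name): name is "scene" or "top"; returns a dict with "image" (400x640x3 uint8, red, green, blue), "fov_y" (degrees; the focal length in pixels is half the picture's height over the tangent of half this angle, whatever the lens; pixels are square), "cx", "cy" (the principal point, pixels), "position" and "orientation" of the camera in the world. Camera axes: x right, y down, z forward; pixel columns grow to the right and rows downward; lengths in mm; the calibration is good to about 2 mm. A picture is of the moment at which its call begins. There is no depth.
- r.sign_off(): hands the job in; it is judged then, once.
The state is a dict: "time": time; "joint_positions": joint angles; "joint_vel": joint speeds; "joint_efforts": joint torques, N m; "tcp_pos": TCP position; "eef_rot": TCP orientation; "wrist_force": force on the tool from outside, world axes, zero at the start; "ft_torque": the same for the moment, N m; "opening": finger opening in mm; "gripper_force": force on a finger pad.
Only numpy, scipy, OpenCV 4.12 (cv2) and the standard library are available. Lean on these libraries where they do the work, as an engineer would, in place of code of your own. Each camera call takes 0.05 s, during which the arm holds its last target. There are 200 camera calls.

## Working session

There is one attempt and no reset: what is moved stays moved. The work goes in short steps, Python scripts to look and compute and a shell command to move; the robot and the scene stay as the last step left them, time stands still between calls to the robot, and variables do not carry over. Pictures are saved under pics/ and viewed, at most 10 in all, crops included, and the job is handed in when it is done.

```bash
ls; mkdir -p pics; python3 - <<'E'
from bench import readout, optics, r
import cv2,numpy as np
print(readout.state())
for n in("scene","top"):
    d=optics.get_image(n); im=d.pop("image"); print(n,d)
    cv2.imwrite(f"pics/{n}0.png",im[:,:,::-1]); np.save(f"{n}0.npy",im)
E
```

```text
pics
{'time': 0.0, 'joint_positions': array([ 1.2777918 ,  0.68996936, -0.19449097,  1.56634969,  0.15727746,
        0.90248157, -0.21510074]), 'joint_vel': array([-2.82779423e-04,  1.00491612e-03,  8.37584905e-05,  9.62932894e-04,
       -5.81231541e-05, -3.34093574e-04, -4.24106359e-04]), 'joint_efforts': array([ 3.51013368e-04, -5.39608598e+01, -1.26586642e+00, -1.58540851e+01,
        9.22563340e-03,  9.47606459e-03, -1.48084007e-05]), 'tcp_pos': array([ 200.38308119, -591.34642893,  241.49105085]), 'eef_rot': array([-8.85393360e-04,  9.86674840e-01,  1.62701973e-01, -2.11244471e-04]), 'wrist_force': array([-0.13914992,  0.25807453,  0.94304045]), 'ft_torque': array([0.00322778, 0.01957076, 0.01366105]), 'gripper_force': 0.0, 'opening': 85.36412882030052}
scene {'fov_y': 50.95966004090542, 'cx': 314.4916936990331, 'cy': 198.76635380465646, 'position': array([958.36191739, 357.38161099, 715.60353887]), 'orientation': array([-0.16485475,  0.44916435,  0.82897729, -0.2896048 ])}
top {'fov_y': 53.8677220792524, 'cx': 320.9114290031728, 'cy': 202.02509004812447, 'position': array([388.02956428,  86.39462595, 768.12020622]), 'orientation': array([-0.06333948,  0.70835949, -0.69941219,  0.0709756 ])}
```

View pics/scene0.png

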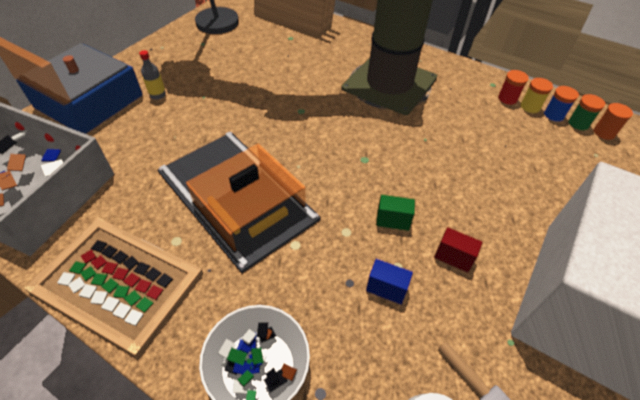

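View pics/top0.png

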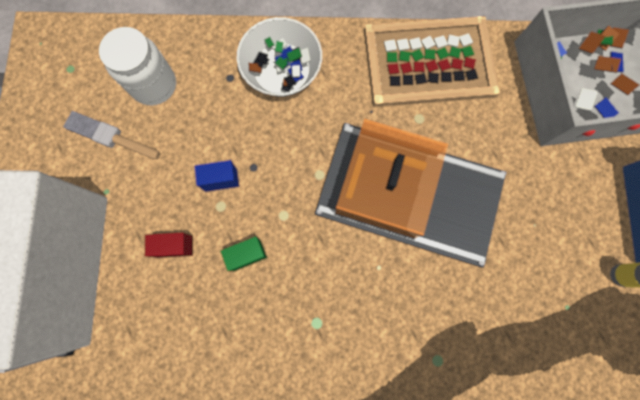

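The top view shows the jig bed with corners near (347,126), (503,172), (484,263) and (318,212). The guard covers its left part and the fin is at (396,172). Blocks: green (243,253), red (168,244), blue (216,175). The scene view shows the side fence at about (268,220).

```bash
cat > h.py <<'E'
import numpy as np,cv2
from scipy.spatial.transform import Rotation as R
C={"scene":dict(f=200/np.tan(np.radians(50.95966004/2)),c=(314.4917,198.7664),p=np.array([958.36191739,357.38161099,715.60353887]),q=[-0.16485475,0.44916435,0.82897729,-0.2896048]),
"top":dict(f=200/np.tan(np.radians(53.86772208/2)),c=(320.9114,202.0251),p=np.array([388.02956428,86.39462595,768.12020622]),q=[-0.06333948,0.70835949,-0.69941219,0.0709756])}
for k in C.values(): k["R"]=R.from_quat(k["q"],scalar_first=True).as_matrix()
def cast(n,uv,z):
    k=C[n]; uv=np.atleast_2d(np.array(uv,float))
    d=np.c_[(uv-k["c"])/k["f"],np.ones(len(uv))]@k["R"].T
    return k["p"]+d*((z-k["p"][2])/d[:,2])[:,None]
def proj(n,P):
    k=C[n]; q=(np.atleast_2d(P)-k["p"])@k["R"]; return q[:,:2]/q[:,2:]*k["f"]+k["c"]
E
python3 - <<'E'
from h import *
np.set_printoptions(precision=1,suppress=True)
print("bed",cast("top",[(347,126),(503,172),(484,263),(318,212)],12))
print("bed scene",cast("scene",[(232,135),(160,170),(242,265),(318,217)],12))
print("fin top", cast("top",[(396,172)],120), cast("scene",[(244,176)],115))
for n in("top","scene"):
    im=np.load(n+"0.npy").astype(int)
    for c,i in(("red",0),("green",1),("blue",2)):
        o=[j for j in range(3) if j!=i]
        m=((im[...,i]>1.7*im[...,o].max(2))&(im[...,i]>35)).astype(np.uint8)
        k,l,s,ce=cv2.connectedComponentsWithStats(m)
        for j in range(1,k):
            if s[j,4]>250:
                v=im[...,i][l==j]
                t,_=cv2.threshold(v.astype(np.uint8).reshape(-1,1),0,255,cv2.THRESH_OTSU)
                mm=((l==j)&(im[...,i]>t)).astype(np.uint8)
                b=cv2.boxPoints(cv2.minAreaRect(cv2.findNonZero(mm)))
                P=cast(n,b,60)
                print(n,c,s[j],ce[j],t,P.mean(0),np.linalg.norm(P-np.roll(P,1,0),axis=1)[:2],P[:2].tolist(), b.tolist())
for n,(x,y,w,h) in(("top",(310,110,210,165)),("scene",(150,125,180,150))):
    im=np.load(n+"0.npy")[y:y+h,x:x+w,::-1]
    cv2.imwrite(f"pics/c_{n}.png",cv2.resize(im,None,fx=3.5,fy=3.5,interpolation=cv2.INTER_CUBIC))
E
```

```text
bed [[ 691.8   27.8   12. ]
 [ 599.8 -283.8   12. ]
 [ 419.5 -233.6   12. ]
 [ 513.8   84.5   12. ]]
bed scene [[ 418.6 -220.2   12. ]
 [ 598.4 -280.6   12. ]
 [ 688.4   29.7   12. ]
 [ 512.8   89.6   12. ]]
fin top [[566.8 -47.4 120. ]] [[573.8 -42.3 115. ]]
top red [400  58  63  15 517] [431.7  65.4] 133.0 [ 802.3 -134.8   60. ] [ 21.7 124. ] [[807.1429458943201, -72.78168237238177, 60.0], [819.2058173819838, -196.20570169896493, 60.0]] [[399.802734375, 62.28709030151367], [461.8382568359375, 57.775421142578125], [462.57354736328125, 67.88557434082031], [400.53802490234375, 72.39724731445312]]
top red [ 145  232   47   25 1072] [167.8 244.3] 115.0 [444.2 359.8  60. ] [40.8 67.9] [[462.2421417078463, 396.41490552500966, 60.0], [466.5468281662542, 328.68283394442835, 60.0]] [[143.9326934814453, 233.6533660888672], [181.98756408691406, 231.75062561035156], [183.1247100830078, 254.49375915527344], [145.06983947753906, 256.396484375]]
top green [222 237  43  33 880] [242.9 253.6] 113.0 [429.9 219.5  60. ] [37.9 66.5] [[434.2787413353522, 258.0012293409323, 60.0], [460.08646055054066, 19
[... 4494 characters left out ...]
688, 104.51475524902344]]
scene blue [545  97  27  24 373] [556.6 109.8] 77.0 [-59.7 420.7  60. ] [44.4 95.2] [[-20.46354479248123, 396.58362758743397, 60.0], [-115.51981538385587, 402.1847872812109, 60.0]] [[543.0294189453125, 113.61762237548828], [554.676513671875, 94.20586395263672], [571.0, 103.9999771118164], [559.3529052734375, 123.41173553466797]]
scene blue [ 367  260   45   44 1284] [388.6 281. ] 100.0 [577.4 281.4  60. ] [66.4 37.9] [[601.7133452654954, 251.6582581259031, 60.0], [564.481460770538, 244.75337439129538, 60.0]] [[369.2243957519531, 275.8194885253906], [375.5926818847656, 258.5341491699219], [412.4804992675781, 272.1244201660156], [406.1122131347656, 289.4097595214844]]
```

View pics/c_top.png

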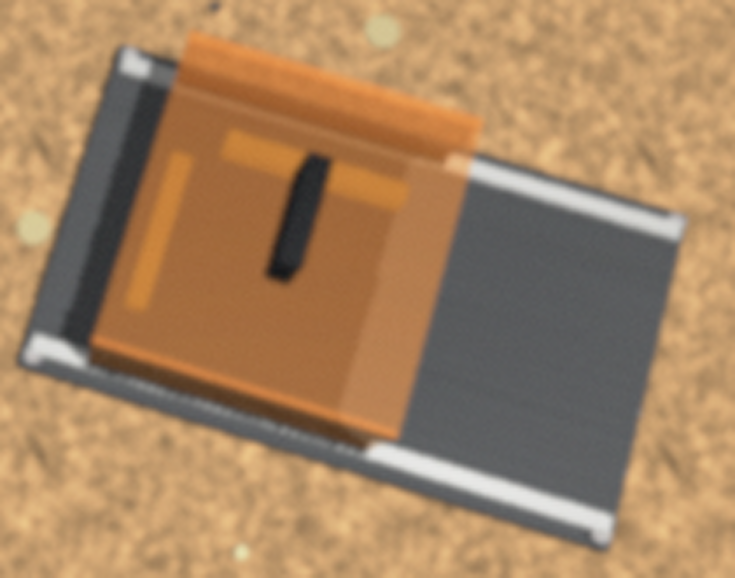

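View pics/c_scene.png

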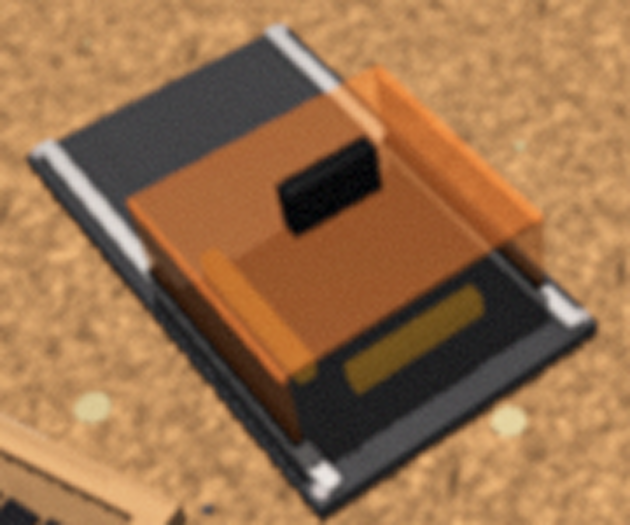

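```bash
python3 - <<'E'
from h import *
np.set_printoptions(precision=1,suppress=True)
t=lambda a:np.array(a)/3.5+(310,110)
s=lambda a:np.array(a)/3.5+(150,125)
J=np.array([(100,160),(100,-180),(-100,-180),(-100,160)],float) # jig xy
def fit(P,J):
    Pc=P.mean(0);Jc=J.mean(0);a=P-Pc;b=J-Jc
    th=np.arctan2((b[:,0]*a[:,1]-b[:,1]*a[:,0]).sum(),(a*b).sum())
    M=np.array([[np.cos(th),-np.sin(th)],[np.sin(th),np.cos(th)]]); o=Pc-M@Jc
    print(np.degrees(th),o,"res",(P-o-b@M.T-M@Jc).ravel()); return th,o,M
T=cast("top",t([(124,48),(686,216),(607,546),(22,360)]),10)[:,:2]
S=cast("scene",s([(322,512),(30,155),(275,26),(594,325)]),10)[:,:2]
fit(T,J);fit(S,J);th,o,M=fit(np.r_[T,S],np.r_[J,J])
tj=lambda P:(P[:,:2]-o)@M
print("side inner top edge (jig)",tj(cast("top",t([(193,155),(147,310)]),30)),"scene",tj(cast("scene",s([(470,285),(345,362)]),30)))
print("rear inner base/top",tj(cast("top",t([(222,160),(404,210)]),12)),tj(cast("top",t([(228,132),(408,180)]),30)))
print("rear scene",tj(cast("scene",s([(205,255),(300,380)]),30)))
print("fin top",tj(cast("top",t([(318,157),(280,273)]),120)),tj(cast("scene",s([(285,187),(373,143)]),120)))
E
```

```text
-16.951369272822905 [559.1 -91.7] res [-3.9 -1.3 -1.3  2.2  2.9  1.8  2.3 -2.7]
-16.697685928118077 [558.3 -88.2] res [-1.9  1.1 -4.8  2.6  3.7 -2.9  2.9 -0.7]
-16.82402788791613 [558.7 -90. ] res [-3.2 -3.4 -1.3  0.3  3.   0.3  3.1 -4.3 -2.5  3.1 -4.8  4.5  3.6 -1.5
  2.1  0.9]
side inner top edge (jig) [[ 40.8  99.8]
 [-51.8  99. ]] scene [[-51.1 103.3]
 [ 37.1 101.7]]
rear inner base/top [[ 49.2  82.6]
 [ 52.2 -24.5]] [[ 59.7  84.8]
 [ 63.3 -18.9]]
rear scene [[ 56.8 -16. ]
 [ 63.4  95.8]]
fin top [[ 27.4  43.2]
 [-34.7  45.4]] [[ 24.5  44.1]
 [-31.   47.7]]
```

```bash
python3 -m crank '[[0,0,0,0,0,-5.44,0],[0,0,0,0,0,-5.44,0],[0,0,0,0,0,-5.44,0],[0,0,0,0,0,-5.44,0],[0,0,0,0,0,-5.44,0]]' 40
python3 -m crank '[[0,0,0,0,0,-5.44,255],[0,0,0,0,0,-5.44,255],[0,0,0,0,0,-5.44,255],[0,0,0,0,0,-5.44,255],[0,0,0,0,0,-5.44,255]]'
python3 -m crank '[[44.4,13,0,0,0,0,255],[44.4,13,0,0,0,0,255],[44.4,13,0,0,0,0,255],[44.4,13,0,0,0,0,255],[44.4,13,0,0,0,0,255]]'
```

```text
time: 0.6
tcp_pos: [200.5, -591.6, 241.8]
eef_rot: [-0.001, 0.92, 0.392, -0.0]
wrist_force: [-0.1, -0.9, -0.3]
opening: 85.6
gripper_force: 0.0
time: 1.1
tcp_pos: [200.3, -591.6, 241.8]
eef_rot: [-0.001, 0.802, 0.597, 0.0]
wrist_force: [-0.5, -0.0, 0.3]
opening: 12.5
gripper_force: 0.0
time: 1.6
tcp_pos: [327.8, -396.7, 242.1]
eef_rot: [-0.0, 0.803, 0.596, 0.0]
wrist_force: [0.7, -0.6, 0.6]
opening: 0.2
gripper_force: 0.0
```

```bash
cat > go.py <<'E'
import sys,numpy as np
from scipy.spatial.transform import Rotation as R
from bench import readout
O=np.array([558.7,-90.]);TH=np.radians(-16.9);M=np.array([[np.cos(TH),-np.sin(TH)],[np.sin(TH),np.cos(TH)]])
def rep(w=None,jig=None,z=None,ty=None):
    s=readout.state();p=np.array(s["tcp_pos"]);Rm=R.from_quat(s["eef_rot"],scalar_first=True).as_matrix()
    yaw=np.degrees(np.arctan2(Rm[1,1],Rm[0,1])); tilt=np.degrees(Rm[:2,2])
    print("t",round(s["time"],2),"tcp",p.round(1),"jig",((p[:2]-O)@M).round(1),"ty yaw",round(yaw,2),"tilt",tilt.round(2),"F world",np.round(s["wrist_force"],1),"F jig",(np.array(s["wrist_force"][:2])@M).round(1),"open",round(s["opening"],1),"grip",round(s["gripper_force"],1),"q",np.round(s["joint_positions"],2))
    if jig is not None: w=O+M@np.array(jig)
    if w is not None:
        t=np.array([w[0],w[1],p[2] if z is None else z]); print("shift tool",(Rm.T@(t-p)).round(1))
    if ty is not None: print("turn tool z",round(((yaw-ty+180)%360)-180,2))
E
python3 -m crank '[[44.4,13,0,0,0,0,255],[44.4,13,0,0,0,0,255],[44.4,13,0,0,0,0,255],[44.4,13,0,0,0,0,255],[44.4,13,0,0,0,0,255]]'
python3 -m crank '[[44.4,13,0,0,0,0,255],[44.4,13,0,0,0,0,255],[44.4,13,0,0,0,0,255],[44.4,13,0,0,0,0,255],[44.4,13,0,0,0,0,255]]'
python3 -c "
from go import *
rep(jig=(-2,83),z=108,ty=-16.9)"
```

```text
time: 2.1
tcp_pos: [454.5, -203.2, 242.1]
eef_rot: [-0.0, 0.803, 0.596, -0.0]
wrist_force: [1.5, -0.8, 0.4]
opening: -0.3
gripper_force: 0.0
time: 2.6
tcp_pos: [581.1, -9.7, 241.9]
eef_rot: [-0.0, 0.803, 0.596, -0.0]
wrist_force: [0.9, -0.6, -0.9]
opening: 0.1
gripper_force: 0.0
t 2.6 tcp [581.1  -9.7 241.9] jig [-1.9 83.4] ty yaw -16.87 tilt [-0.05 -0.03] F world [ 0.9 -0.6 -0.9] F jig [ 1.1 -0.3] open 0.1 grip 0.0 q [ 0.17  0.65 -0.4   1.69  0.32  0.86 -0.66]
shift tool [ -0.3   0.  133.9]
turn tool z 0.03
```

```bash
python3 -m crank '[[0,0,30,0,0,0,255],[0,0,30,0,0,0,255],[0,0,30,0,0,0,255],[0,0,29,0,0,0,255],[0,0,15,0,0,0,255]]'
python3 -m crank '[[-4,0,0,0,0,0,255],[-4,0,0,0,0,0,255],[-4,0,0,0,0,0,255],[-4,0,0,0,0,0,255],[-4,0,0,0,0,0,255]]'
python3 -m crank '[[-6,0,0,0,0,0,255],[-6,0,0,0,0,0,255],[-6,0,0,0,0,0,255],[-6,0,0,0,0,0,255],[-6,0,0,0,0,0,255]]'
python3 -m crank '[[-8,0,0,0,0,0,255],[-8,0,0,0,0,0,255],[-8,0,0,0,0,0,255],[-8,0,0,0,0,0,255],[-8,0,0,0,0,0,255]]'
python3 -c "
from go import *
rep()"
```

```text
time: 3.1
tcp_pos: [578.8, -11.4, 105.5]
eef_rot: [-0.001, 0.803, 0.596, -0.002]
wrist_force: [-0.1, -0.1, 0.2]
opening: -0.1
gripper_force: 0.0
time: 3.6
tcp_pos: [575.3, -30.9, 109.2]
eef_rot: [0.001, 0.803, 0.595, 0.001]
wrist_force: [1.1, 0.5, 0.8]
opening: -0.2
gripper_force: 1.1
time: 4.1
tcp_pos: [566.3, -59.5, 108.4]
eef_rot: [0.0, 0.803, 0.596, 0.0]
wrist_force: [1.2, 2.2, 1.0]
opening: 0.0
gripper_force: 1.2
time: 4.6
tcp_pos: [554.4, -98.1, 108.3]
eef_rot: [0.0, 0.803, 0.596, 0.0]
wrist_force: [2.5, 2.2, 1.4]
opening: 0.3
gripper_force: 1.2
t 4.6 tcp [554.4 -98.1 108.3] jig [-1.7 -9. ] ty yaw -16.89 tilt [ 0.02 -0.01] F world [2.5 2.2 1.4] F jig [1.8 2.8] open 0.3 grip 1.2 q [ 0.28  0.82 -0.32  1.86  0.46  0.54 -0.64]
```

```bash
python3 -m crank '[[-10,0,0,0,0,0,255],[-10,0,0,0,0,0,255],[-10,0,0,0,0,0,255],[-9,0,0,0,0,0,255],[-8,0,0,0,0,0,255]]'
python3 -m crank '[[-3,0,0,0,0,0,255],[-2,0,0,0,0,0,255],[-2,0,0,0,0,0,255],[-1,0,0,0,0,0,255],[-1,0,0,0,0,0,255]]'
python3 -c "
from go import *
rep()"
```

```text
time: 5.1
tcp_pos: [540.3, -143.3, 108.2]
eef_rot: [-0.0, 0.803, 0.596, -0.0]
wrist_force: [1.9, 1.7, -0.0]
opening: 0.2
gripper_force: 1.2
time: 5.6
tcp_pos: [537.9, -150.6, 108.1]
eef_rot: [-0.0, 0.803, 0.596, -0.0]
wrist_force: [1.4, 1.9, -0.3]
opening: -0.6
gripper_force: 1.0
t 5.6 tcp [ 537.9 -150.6  108.1] jig [ -2.3 -64. ] ty yaw -16.84 tilt [-0.05  0.01] F world [ 1.4  1.9 -0.3] F jig [0.8 2.2] open -0.6 grip 1.0 q [ 0.38  0.81 -0.33  1.87  0.48  0.53 -0.56]
```

```bash
for i in 1; do python3 -m crank '[[-2,0,0,0,0,0,255],[-2,0,0,0,0,0,255],[-1,0,0,0,0,0,255],[-1,0,0,0,0,0,255],[-1,0,0,0,0,0,255]]'; python3 -m crank '[[-1,0,0,0,0,0,255],[-1,0,0,0,0,0,255],[-1,0,0,0,0,0,255],[-1,0,0,0,0,0,255],[-1,0,0,0,0,0,255]]'; done
python3 -c "
from go import *
rep()"
```

```text
time: 6.1
tcp_pos: [535.9, -157.2, 108.2]
eef_rot: [-0.0, 0.803, 0.596, 0.0]
wrist_force: [-0.3, 5.4, -1.8]
opening: -0.0
gripper_force: 2.1
time: 6.6
tcp_pos: [535.8, -157.2, 108.2]
eef_rot: [-0.002, 0.802, 0.597, 0.003]
wrist_force: [1.6, 13.5, -2.9]
opening: -0.1
gripper_force: 6.3
t 6.6 tcp [ 535.8 -157.2  108.2] jig [ -2.3 -71. ] ty yaw -16.65 tilt [0.12 0.38] F world [ 1.6 13.5 -2.9] F jig [-2.4 13.3] open -0.1 grip 6.3 q [ 0.41  0.81 -0.34  1.87  0.48  0.53 -0.54]
```

Guard stop found, 13 N with no more motion. Next I back off, lift and move over to the green block.

```bash
python3 -m crank '[[8,0,0,0,0,0,255],[8,0,0,0,0,0,255],[8,0,-20,0,0,0,255],[0,0,-40,0,0,0,0],[0,0,-40,0,0,0,0]]'
python3 -c "
from go import *
rep(w=(430,220.5),z=180,ty=22)"
```

```text
time: 7.1
tcp_pos: [541.2, -139.9, 209.1]
eef_rot: [-0.0, 0.803, 0.596, -0.001]
wrist_force: [0.6, -1.3, -0.5]
opening: 28.2
gripper_force: 0.0
t 7.1 tcp [ 541.2 -139.9  209.1] jig [ -2.3 -52.8] ty yaw -16.88 tilt [-0.11 -0.06] F world [ 0.6 -1.3 -0.5] F jig [ 0.9 -1. ] open 28.2 grip 0.0 q [ 0.42  0.67 -0.42  1.79  0.38  0.76 -0.49]
shift tool [ 312.6 -211.    29. ]
turn tool z -38.88
```

```bash
python3 -m crank '[[31.3,-21.1,0,0,0,0,0],[31.3,-21.1,0,0,0,0,0],[31.3,-21.1,0,0,0,0,0],[31.3,-21.1,0,0,0,0,0],[31.3,-21.1,0,0,0,0,0]]' >/dev/null
python3 -m crank '[[31.3,-21.1,0,0,0,0,0],[31.3,-21.1,0,0,0,0,0],[31.3,-21.1,0,0,0,0,0],[31.3,-21.1,0,0,0,0,0],[31.3,-21.1,0,0,0,0,0]]' >/dev/null
python3 -m crank '[[0,0,0,0,0,-7.78,0],[0,0,0,0,0,-7.78,0],[0,0,0,0,0,-7.78,0],[0,0,0,0,0,-7.78,0],[0,0,0,0,0,-7.78,0]]' >/dev/null
python3 - <<'E'
from go import *
import cv2
from bench import optics
rep(w=(430,220.5),z=100,ty=22)
for n in("scene","top"):
    im=optics.get_image(n)["image"];np.save(n+"1.npy",im)
a=np.load("top1.npy")[110:275,310:520,::-1]; b=np.load("scene1.npy")[125:275,150:330,::-1]
a=cv2.resize(a,None,fx=3.5,fy=3.5,interpolation=2);b=cv2.resize(b,None,fx=3.5,fy=3.5,interpolation=2)
cv2.imwrite("pics/c1t.png",a);cv2.imwrite("pics/c1s.png",b)
E
```

```text
t 8.6 tcp [431.3 220.6 208.5] jig [-212.2  260.1] ty yaw 22.28 tilt [ 0.07 -0.09] F world [-0.3 -0.6 -0.5] F jig [-0.2 -0.6] open 84.9 grip 0.0 q [-0.22  0.61 -0.55  2.01  0.51  0.67 -0.71]
shift tool [  0.6  -1.3 108.5]
turn tool z 0.28
```

View pics/c1t.png

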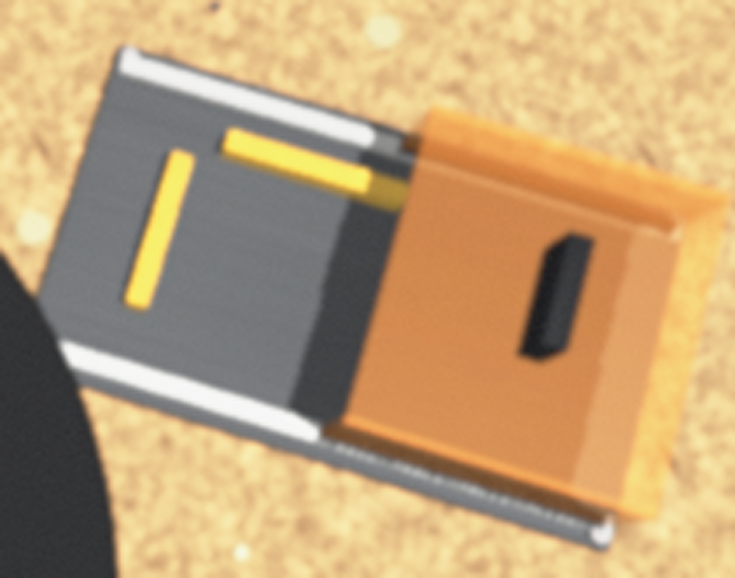

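View pics/c1s.png

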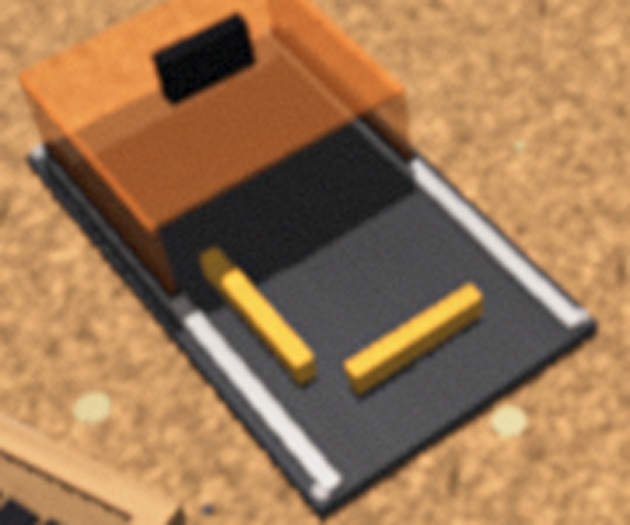

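Both fences are clear and the guard sits well back: side fence (160,230) and rear fence (310,160) in the top crop, fin at (555,300). The fence positions match the earlier estimate of the corner, about (50,100) in jig axes. Now the grasp.

```bash
python3 -m crank '[[0.6,-1.3,35,0,0,0,0],[0,0,35,0,0,0,0],[0,0,35,0,0,0,0],[0,0,35,0,0,0,0],[0,0,20,0,0,0,0]]' 80
python3 -m crank '[[0,0,12,0,0,0,0],[0,0,0,0,0,0,60],[0,0,0,0,0,0,100],[0,0,0,0,0,0,255],[0,0,0,0,0,0,255]]'
python3 -m crank '[[0,0,0,0,0,0,255],[0,0,0,0,0,0,255],[0,0,0,0,0,0,255],[0,0,0,0,0,0,255],[0,0,0,0,0,0,255]]'
python3 -c "
from go import *
rep(w=(430,220.5),z=36,ty=22)"
```

```text
time: 9.2
tcp_pos: [429.1, 220.5, 46.4]
eef_rot: [0.0, 0.561, 0.828, -0.001]
wrist_force: [-0.7, -0.2, -0.6]
opening: 85.2
gripper_force: 0.0
time: 9.7
tcp_pos: [429.7, 221.5, 37.4]
eef_rot: [0.0, 0.559, 0.829, 0.001]
wrist_force: [-1.3, -0.7, 3.6]
opening: 39.2
gripper_force: 81.0
time: 10.2
tcp_pos: [429.7, 221.5, 37.4]
eef_rot: [0.0, 0.559, 0.829, 0.001]
wrist_force: [-1.2, -0.3, 6.5]
opening: 38.8
gripper_force: 81.3
t 10.2 tcp [429.7 221.5  37.4] jig [-214.   260.5] ty yaw 21.97 tilt [0.09 0.05] F world [-1.2 -0.3  6.5] F jig [-1.1 -0.6] open 38.8 grip 81.3 q [-0.46  0.89 -0.19  2.12  0.82  0.2  -1.  ]
shift tool [-1.  -0.1  1.4]
turn tool z -0.03
```

```bash
python3 -m crank '[[0,0,-15,0,0,0,255],[0,0,-30,0,0,0,255],[0,0,-35,0,0,0,255],[0,0,-35,0,0,0,255],[0,0,-20,0,0,0,255]]'
python3 -m crank '[[0,0,0,0,0,7.77,255],[0,0,0,0,0,7.77,255],[0,0,0,0,0,7.77,255],[0,0,0,0,0,7.77,255],[0,0,0,0,0,7.77,255]]'
python3 -c "
from go import *
rep(jig=(18,50),z=160,ty=-16.9)"
```

```text
time: 10.7
tcp_pos: [429.7, 221.2, 173.7]
eef_rot: [0.0, 0.56, 0.829, 0.001]
wrist_force: [0.7, -0.4, -3.9]
opening: 39.1
gripper_force: 81.6
time: 11.2
tcp_pos: [428.9, 220.7, 171.4]
eef_rot: [0.0, 0.805, 0.593, -0.0]
wrist_force: [0.2, 0.3, -5.0]
opening: 38.8
gripper_force: 81.7
t 11.2 tcp [428.9 220.7 171.4] jig [-214.6  259.5] ty yaw -17.21 tilt [-0.03 -0.03] F world [ 0.2  0.3 -5. ] F jig [0.1 0.3] open 38.8 grip 81.7 q [-0.37  0.64 -0.32  2.05  0.4   0.51 -1.28]
shift tool [-208.3  233.7   11.4]
turn tool z -0.31
```

```bash
python3 -m crank '[[-20.8,23.4,0,0,0,-0.3,255],[-20.8,23.4,0,0,0,0,255],[-20.8,23.4,0,0,0,0,255],[-20.8,23.4,0,0,0,0,255],[-20.8,23.4,0,0,0,0,255]]' >/dev/null
python3 -m crank '[[-20.8,23.4,0,0,0,0,255],[-20.8,23.4,0,0,0,0,255],[-20.8,23.4,0,0,0,0,255],[-20.8,23.4,0,0,0,0,255],[-20.8,23.4,0,0,0,0,255]]' >/dev/null
python3 -m crank '[[0,0,20,0,0,0,255],[0,0,20,0,0,0,255],[0,0,20,0,0,0,255],[0,0,20,0,0,0,255],[0,0,12,0,0,0,255]]' >/dev/null
python3 - <<'E'
from go import *
import cv2
from bench import optics
rep(jig=(18,50),z=49.4,ty=-16.9)
for n in("scene","top"):
    im=optics.get_image(n)["image"];np.save(n+"2.npy",im)
a=np.load("top2.npy")[110:275,310:520,::-1]; b=np.load("scene2.npy")[125:275,150:330,::-1]
f=lambda a:cv2.resize(a,(400,320),interpolation=2)
cv2.imwrite("pics/c2.png",np.hstack([f(a),f(b)]))
E
```

```text
t 12.7 tcp [592.6 -45.2  77.6] jig [19.5 52.7] ty yaw -16.58 tilt [-0.19 -0.02] F world [-0.6  0.3 -4.4] F jig [-0.7  0.1] open 38.6 grip 81.8 q [ 0.19  0.9  -0.34  1.77  0.51  0.57 -0.76]
shift tool [-2.7 -1.4 28.2]
turn tool z 0.32
```

View pics/c2.png

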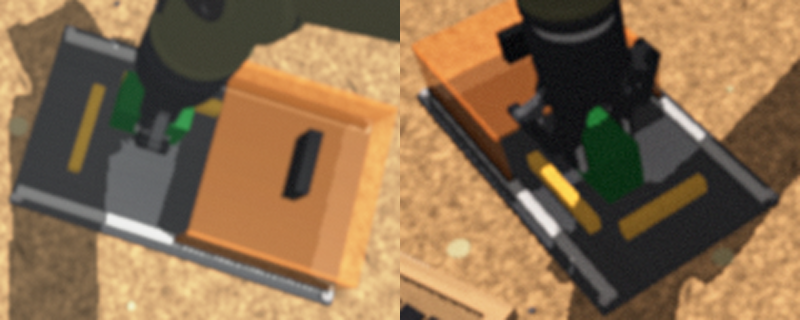

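The block hangs squared in front of both fences and clear of the guard (block at about (140,110) in the left half, side fence (87,128), rear fence (205,105)). Lowering it now.

```bash
python3 -m crank '[[-1,0,6,0,0,0.3,255],[-1,0,6,0,0,0,255],[0,0,6,0,0,0,255],[0,0,5,0,0,0,255],[0,0,1,0,0,0,255]]'
python3 -m crank '[[0,0,0.8,0,0,0,255],[0,0,0.8,0,0,0,255],[0,0,0.8,0,0,0,255],[0,0,0.6,0,0,0,255],[0,0,0,0,0,0,255]]'
python3 -c "
from go import *
rep(jig=(18,50),z=49.4,ty=-16.9)"
```

```text
time: 13.3
tcp_pos: [593.3, -46.5, 54.7]
eef_rot: [-0.0, 0.803, 0.596, -0.0]
wrist_force: [-0.2, 0.4, -4.3]
opening: 39.2
gripper_force: 81.7
time: 13.8
tcp_pos: [593.7, -46.6, 52.3]
eef_rot: [0.0, 0.803, 0.596, 0.0]
wrist_force: [0.1, -0.2, -3.7]
opening: 38.6
gripper_force: 81.7
t 13.8 tcp [593.7 -46.6  52.3] jig [20.9 51.7] ty yaw -16.83 tilt [ 0.01 -0.  ] F world [ 0.1 -0.2 -3.7] F jig [ 0.1 -0.1] open 38.6 grip 81.7 q [ 0.18  0.93 -0.32  1.78  0.53  0.52 -0.78]
shift tool [-1.7 -2.9  2.9]
turn tool z 0.07
```

```bash
python3 -m crank '[[0,0,0.8,0,0,0,255],[0,0,0.8,0,0,0,255],[0,0,0.6,0,0,0,255],[0,0,0.4,0,0,0,255],[0,0,0,0,0,0,255]]'
python3 -m crank '[[0,0,0.5,0,0,0,255],[0,0,0.5,0,0,0,255],[0,0,0.5,0,0,0,255],[0,0,0,0,0,0,255],[0,0,0,0,0,0,255]]'
python3 -c "
from go import *
rep(jig=(18,50),z=49.4,ty=-16.9)"
```

```text
time: 14.3
tcp_pos: [593.6, -46.6, 49.6]
eef_rot: [-0.0, 0.803, 0.596, -0.0]
wrist_force: [1.1, 0.9, -4.2]
opening: 39.3
gripper_force: 81.7
time: 14.8
tcp_pos: [593.6, -46.6, 49.4]
eef_rot: [0.0, 0.803, 0.596, -0.0]
wrist_force: [-2.9, -0.5, 6.4]
opening: 39.1
gripper_force: 83.4
t 14.8 tcp [593.6 -46.6  49.4] jig [20.8 51.7] ty yaw -16.83 tilt [ 0.02 -0.03] F world [-2.9 -0.5  6.4] F jig [-2.7 -1.3] open 39.1 grip 83.4 q [ 0.18  0.94 -0.31  1.78  0.53  0.51 -0.78]
shift tool [-1.7 -2.8  0. ]
turn tool z 0.07
```

```bash
python3 -m crank '[[0,0,-0.8,0,0,0,255],[1.5,0,0,0,0,0,255],[2,0,0,0,0,0,255],[2,0,0,0,0,0,255],[2,0,0,0,0,0,255]]'
python3 -m crank '[[1,0,0,0,0,0,255],[1,0,0,0,0,0,255],[1,0,0,0,0,0,255],[0,0,0,0,0,0,255],[0,0,0,0,0,0,255]]'
python3 -c "
from go import *
rep()"
```

```text
time: 15.3
tcp_pos: [594.6, -44.7, 49.7]
eef_rot: [0.002, 0.804, 0.595, -0.003]
wrist_force: [-2.9, -6.9, 9.0]
opening: 39.4
gripper_force: 83.3
time: 15.8
tcp_pos: [596.5, -40.4, 49.6]
eef_rot: [0.002, 0.804, 0.595, -0.002]
wrist_force: [-2.4, -6.3, 6.9]
opening: 38.7
gripper_force: 83.1
t 15.8 tcp [596.5 -40.4  49.6] jig [21.8 58.4] ty yaw -16.98 tilt [-0.04 -0.31] F world [-2.4 -6.3  6.9] F jig [-0.5 -6.7] open 38.7 grip 83.1 q [ 0.16  0.94 -0.31  1.77  0.53  0.52 -0.79]
```

Drag on the bed, 7 N while still moving. I'll lift it by 1 mm to remove the load before going on.

```bash
python3 -m crank '[[0,0,-0.6,0,0,0,255],[0,0,-0.6,0,0,0,255],[0,0,0,0,0,0,255],[0,0,0,0,0,0,255],[0,0,0,0,0,0,255]]'
python3 -c "
from go import *
rep()"
python3 -m crank '[[0.5,0,0,0,0,0,255],[0.5,0,0,0,0,0,255],[0.5,0,0,0,0,0,255],[0.5,0,0,0,0,0,255],[0,0,0,0,0,0,255]]'
python3 -c "
from go import *
rep()"
```

```text
time: 16.3
tcp_pos: [596.6, -36.1, 49.9]
eef_rot: [-0.0, 0.803, 0.596, 0.0]
wrist_force: [-0.8, -0.5, -4.5]
opening: 39.3
gripper_force: 81.7
t 16.3 tcp [596.6 -36.1  49.9] jig [20.6 62.6] ty yaw -16.79 tilt [-0.02  0.02] F world [-0.8 -0.5 -4.5] F jig [-0.7 -0.7] open 39.3 grip 81.7 q [ 0.16  0.94 -0.31  1.77  0.53  0.52 -0.79]
time: 16.8
tcp_pos: [597.4, -34.4, 50.2]
eef_rot: [0.0, 0.803, 0.596, 0.0]
wrist_force: [-0.4, 0.1, -4.5]
opening: 39.1
gripper_force: 81.7
t 16.8 tcp [597.4 -34.4  50.2] jig [20.8 64.4] ty yaw -16.81 tilt [0.01 0.  ] F world [-0.4  0.1 -4.5] F jig [-0.4 -0. ] open 39.1 grip 81.7 q [ 0.16  0.94 -0.31  1.77  0.53  0.52 -0.79]
```

```bash
for i in 1 2; do python3 -m crank '[[0.5,0,0,0,0,0,255],[0.5,0,0,0,0,0,255],[0.5,0,0,0,0,0,255],[0.5,0,0,0,0,0,255],[0,0,0,0,0,0,255]]' >/dev/null
python3 -c "
from go import *
rep()"; done
```

```text
t 17.3 tcp [597.8 -33.   50.2] jig [20.8 65.9] ty yaw -16.84 tilt [-0.01 -0.03] F world [-0.  -0.9 -3.9] F jig [ 0.2 -0.9] open 38.8 grip 81.7 q [ 0.15  0.94 -0.31  1.77  0.53  0.52 -0.8 ]
t 17.8 tcp [597.8 -32.8  50.3] jig [20.8 66.1] ty yaw -16.91 tilt [-0.08 -0.16] F world [-1.7 -5.  -0.7] F jig [-0.1 -5.3] open 38.9 grip 82.0 q [ 0.15  0.94 -0.31  1.77  0.53  0.52 -0.8 ]
```

Side fence felt at y≈66, where it was expected, with no vertical load. Easing off and going for the rear fence.

```bash
python3 -m crank '[[-1.5,0,0,0,0,0,255],[-0.8,1.5,0,0,0,0,255],[0,2,0,0,0,0,255],[0,1.5,0,0,0,0,255],[0,1,0,0,0,0,255]]' >/dev/null
python3 -m crank '[[0,0.5,0,0,0,0,255],[0,0.5,0,0,0,0,255],[0,0.5,0,0,0,0,255],[0,0.5,0,0,0,0,255],[0,0,0,0,0,0,255]]' >/dev/null
python3 -c "
from go import *
rep()"
python3 -m crank '[[0,0.5,0,0,0,0,255],[0,0.5,0,0,0,0,255],[0,0.5,0,0,0,0,255],[0,0.5,0,0,0,0,255],[0,0,0,0,0,0,255]]' >/dev/null
python3 -c "
from go import *
rep()"
```

```text
t 18.8 tcp [605.7 -35.2  50.3] jig [29.  66.1] ty yaw -16.82 tilt [0.03 0.01] F world [-0.9 -1.9 -5.3] F jig [-0.3 -2.1] open 39.2 grip 81.6 q [ 0.16  0.95 -0.32  1.74  0.52  0.54 -0.78]
t 19.3 tcp [606.2 -35.3  50.2] jig [29.6 66.1] ty yaw -16.82 tilt [-0.12  0.02] F world [-5.8 -0.3 -0.8] F jig [-5.5 -2. ] open 38.8 grip 82.0 q [ 0.16  0.95 -0.32  1.74  0.52  0.54 -0.78]
```

Both fences felt where expected (x≈29.6, y≈66.1). Now I'll seat the block on the bed and press into both.

```bash
python3 -m crank '[[0,-1.2,0,0,0,0,255],[0,0,0.6,0,0,0,255],[0,0,0.6,0,0,0,255],[0,0,0.6,0,0,0,255],[0,0,0,0,0,0,255]]' 110 >/dev/null
python3 -c "
from go import *
rep()"
python3 -m crank '[[0.5,0.7,0,0,0,0,255],[0.5,0.7,0,0,0,0,255],[0.5,0.7,0,0,0,0,255],[0.5,0.7,0,0,0,0,255],[0,0,0,0,0,0,255]]' >/dev/null
python3 -c "
from go import *
rep()"
```

```text
t 19.8 tcp [606.1 -35.4  49.6] jig [29.5 66. ] ty yaw -16.83 tilt [ 0.01 -0.02] F world [-6.2  0.8  8. ] F jig [-6.2 -1. ] open 38.5 grip 114.7 q [ 0.16  0.95 -0.32  1.74  0.52  0.54 -0.78]
t 20.3 tcp [606.3 -35.4  49.6] jig [29.7 66.1] ty yaw -16.87 tilt [-0.34 -0.15] F world [-13.   -1.9  14.5] F jig [-11.9  -5.6] open 38.9 grip 115.3 q [ 0.16  0.95 -0.32  1.73  0.52  0.55 -0.78]
```

```bash
python3 -m crank '[[0.6,0.2,0,-0.3,0.1,0,255],[0.6,0.2,0,-0.3,0.1,0,255],[0.6,0.2,0,-0.2,0.1,0,255],[0.4,0.2,0,0,0.1,0,255],[0,0,0,0,0,0,255]]' >/dev/null
python3 -c "
from go import *
rep(ty=-16.83)"
```

```text
t 20.8 tcp [606.  -35.3  49.5] jig [29.4 66.1] ty yaw -16.87 tilt [ 0.34 -0.17] F world [-14.2  -4.   16.7] F jig [-12.5  -8. ] open 38.7 grip 115.6 q [ 0.16  0.95 -0.31  1.75  0.53  0.53 -0.79]
turn tool z -0.04
```

```bash
python3 -m crank '[[0.6,0.2,0,0.2,0.05,0,255],[0.6,0.2,0,0.2,0.05,0,255],[0.4,0.1,0,0,0.05,0,255],[0.4,0,0,0,0,0,255],[0,0,0,0,0,0,255]]' >/dev/null
python3 -c "
from go import *
rep(ty=-16.83)"
```

```text
t 21.3 tcp [606.3 -35.3  49.6] jig [29.6 66.2] ty yaw -16.92 tilt [-0.1  -0.06] F world [-17.1  -5.5  20.5] F jig [-14.7 -10.3] open 38.3 grip 116.0 q [ 0.16  0.95 -0.32  1.74  0.52  0.54 -0.78]
turn tool z -0.09
```

```bash
python3 -m crank '[[0.6,0,-0.4,0,0.05,0,255],[0.6,0,-0.4,-0.05,0.05,0,255],[0.6,0,-0.3,0,0.05,0,255],[0.4,0,0,0,0,0,255],[0,0,0,0,0,0,255]]' >/dev/null
python3 -c "
from go import *
rep(ty=-16.83)"
```

```text
t 21.8 tcp [606.3 -35.2  49.7] jig [29.6 66.3] ty yaw -16.97 tilt [-0.1  -0.07] F world [-15.3  -9.1  13.6] F jig [-12.  -13.1] open 38.6 grip 115.2 q [ 0.16  0.95 -0.32  1.74  0.52  0.54 -0.78]
turn tool z -0.14
```

```bash
python3 -m crank '[[0.4,0.4,-0.2,-0.05,0.05,-0.1,255],[0.4,0.4,-0.2,-0.05,0.05,-0.1,255],[0.4,0.3,0,-0.05,0,0,255],[0,0,0,0,0,0,255],[0,0,0,0,0,0,255]]' >/dev/null
python3 -c "
from go import *
rep(ty=-16.83)"
python3 -m crank '[[0,0,0,0,0,0,255],[0,0,0,0,0,0,255],[0,0,0,0,0,0,255],[0,0,0,0,0,0,255],[0,0,0,0,0,0,255]]' >/dev/null
python3 - <<'E'
from go import *
import cv2
from bench import optics
rep(ty=-16.83)
a=optics.get_image("top")["image"][110:275,140:520,::-1]; b=optics.get_image("scene")["image"][125:305,150:500,::-1]
f=lambda a,w,h:cv2.resize(a,(w,h),interpolation=2)
cv2.imwrite("pics/c3.png",np.vstack([f(a,640,278),f(b,640,320)]))
E
```

```text
t 22.3 tcp [606.3 -35.2  49.6] jig [29.6 66.2] ty yaw -16.86 tilt [-0.1  -0.08] F world [-17.4 -10.2  12.6] F jig [-13.7 -14.8] open 38.7 grip 114.9 q [ 0.16  0.95 -0.32  1.74  0.52  0.54 -0.78]
turn tool z -0.03
t 22.8 tcp [606.3 -35.2  49.7] jig [29.6 66.3] ty yaw -16.86 tilt [-0.1  -0.08] F world [-16.5  -9.1  13.1] F jig [-13.1 -13.5] open 38.8 grip 114.9 q [ 0.16  0.95 -0.32  1.74  0.52  0.54 -0.78]
turn tool z -0.03
```

View pics/c3.png

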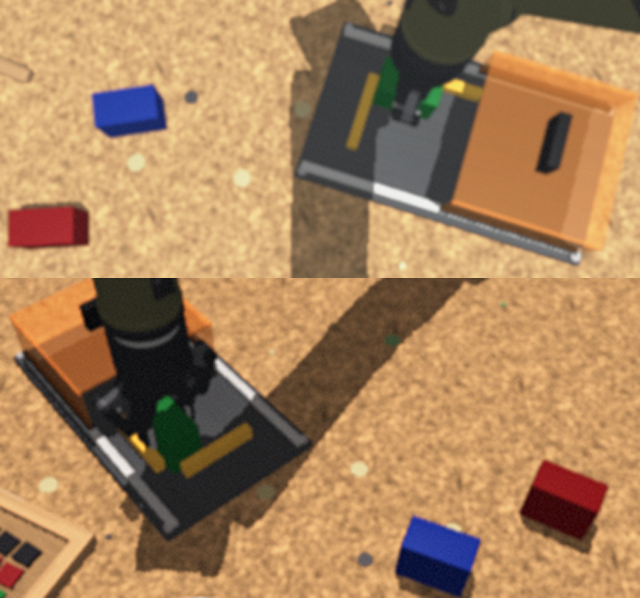

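The block is against both fences, the guard is open and blue and red haven't moved. I'll add a little side force so it exceeds what bed drag could carry.

```bash
python3 -m crank '[[0.6,0.1,-0.2,-0.05,0.08,-0.02,255],[0.6,0.1,-0.1,0,0.08,-0.02,255],[0.6,0,0,0,0.05,-0.02,255],[0.5,0,0,0,0.05,0,255],[0,0,0,0,0,0,255]]' >/dev/null
python3 -m crank '[[0,0,0,0,0,0,255],[0,0,0,0,0,0,255],[0,0,0,0,0,0,255],[0,0,0,0,0,0,255],[0,0,0,0,0,0,255]]' >/dev/null
python3 -c "
from go import *
rep(ty=-16.83)"
```

```text
t 23.9 tcp [606.3 -35.2  49.7] jig [29.6 66.3] ty yaw -16.86 tilt [-0.09 -0.01] F world [-17.9 -13.2  14.1] F jig [-13.3 -17.9] open 38.6 grip 114.9 q [ 0.16  0.95 -0.32  1.74  0.52  0.54 -0.78]
turn tool z -0.03
```

```bash
python3 -c "
from bench import r
print(r.sign_off())"
```

```text
the job is handed in; nothing more can be done
None
```

I slid the guard open to its stop and handed the job in at about 24 s, with the green block still gripped on the bed and pressed against both fences (about 13 N rear, 18 N side); the last picture showed the guard open and the blue and red blocks where they were.

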